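# Make up two decorating kits on the pastry table

### The job

Make up the two cake-decorating kits from the stock on the pastry table: the blue tray gets the round steel cutter and the red sugar jar, the green tray gets the square steel cutter and the amber flavouring bottle. In each tray the cutter stands flat on the floor of the bare compartment and the jar or bottle stands upright on the cork of the other; do not tip the jar or bottle over on the way. Leave the black cutter and the yellow jar standing where they are.

Things in the scene. Friction and masses are not known exactly. Their poses are not given: they have to be found in the camera images.
- tray_blue: Blue plastic kit tray, fixed, any yaw; outside 175 mm (its x) by 94 (y); walls and one cross divider 5 mm thick, tops 14 mm above the table. Origin: centre of its underside, on the table. Two compartments, each 80 (x) by 84 (y) mm inside: one centred at x = +42.5 mm, y = 0 with a brown cork floor 6 mm above the table; one at x = -42.5, y = 0 with a bare plastic floor 4 mm above the table.
- tray_green: Green plastic kit tray, fixed, any yaw; outside 175 mm (its x) by 94 (y); walls and one cross divider 5 mm thick, tops 14 mm above the table. Origin: centre of its underside, on the table. Two compartments, each 80 (x) by 84 (y) mm inside: one centred at x = +42.5 mm, y = 0 with a brown cork floor 6 mm above the table; one at x = -42.5, y = 0 with a bare plastic floor 4 mm above the table.
- cutter_round: Round bright-steel pastry cutter: a ring of 56 mm outside diameter, 40 mm tall, open at top and bottom, walls 3 mm thick, about 60 g. Take it across its outside. Loose, stands upright on the work surface. Origin: centre of its underside; z up.
- cutter_square: Square bright-steel pastry cutter: a square frame of 50 by 50 mm outside, 40 mm tall, open at top and bottom, walls 3 mm thick, about 60 g. Take it across its outside. Loose, stands upright on the work surface. Origin: centre of its underside; z up. Its walls run along its x and y axes.
- cutter_black: Round black non-stick pastry cutter: a ring of 56 mm outside diameter, 40 mm tall, open at top and bottom, walls 3 mm thick, about 60 g. Take it across its outside. Loose, stands upright on the work surface. Origin: centre of its underside; z up.
- jar_red: Squat sugar-pearl jar, red, closed with a red lid, white paper band: 48 mm diameter body, straight up to 42 mm, 60 mm tall over the lid, about 120 g. Loose, stands upright on the work surface. Origin: centre of its underside; z up.
- jar_yellow: Squat sugar-pearl jar, yellow, closed with a yellow lid, white paper band: 48 mm diameter body, straight up to 42 mm, 60 mm tall over the lid, about 120 g. Loose, stands upright on the work surface. Origin: centre of its underside; z up.
- bottle_amber: Amber flavouring bottle with a black screw cap and white paper band: body 42 mm diameter, straight up to 58 mm, then a shoulder to a 26 mm cap, 90 mm tall overall, about 120 g. Loose, stands upright on the work surface. Origin: centre of its underside; z up.
Things that resemble listed ones, but are neither listed nor needed, are in the scene too. What is shaped like the cutter_square but pink is not meant. Of the things shaped like the jar_red, the red one is meant.

How it is judged:
By the outcome, as a careful person would: the job done as asked, in the order asked, and still so for the second after the job is handed in, with the robot touching nothing.
It also fails if it takes over 120 s, if anything falls off the work surface, if the arm or the gripper's body presses on something with over 40 N, if the wrist force passes 120 N, or if a joint passes its speed limit or range.

### The arm

A 7-joint arm with a two-finger parallel gripper is mounted at the origin on the work surface. World frame = base frame: x ahead of the robot, y to its left, z up, the work surface at z = 0. Lengths are in m, angles in rad, forces in N, time in s.
With the tool pointing down it reaches from about 0.35 to 0.9 m from the base axis. Payload 8.1 kg.
Tool frame: the origin (TCP) lies midway between the tips of the shut fingers; the grasp point (between the pads) lies 19 mm behind it; z points along the fingers, y is the line along which they close (so a half turn about z gives the same grasp; the last joint's range is limited). The gripper opens to 85 mm and grips with 20 to 120 N. Pads are 22 mm wide; open, the fingers measure 114 mm over their backs; the gripper's body (76 mm by 85 mm) begins 54 mm behind the grasp point. The pads swing forward as they close: fully open they stand 13 mm farther back than shut.
Start: joints at [1.142, 0.434, 0.025, 1.573, -0.012, 1.134, -0.075], TCP at [0.2, -0.592, 0.231] pointing down, gripper open.
Joint ranges: [-2.62, 2.62], [-0.44, 2.09], [-1.27, 1.32], [0.08, 2.57], [-1.32, 4.46], [0.12, 2], [-2.74, 2.74]. Speed limits (rad/s): [2.22, 2.22, 3.01, 3.01, 3.14, 3.14, 3.14].

### API

Orientations are given as a unit quaternion [x, y, z, w].
In Python, from workcell import env gives the robot as it stands. The module is installed in compiled form; this text tells all that it offers.
- The arm moves only by the shell command python3 -m jog 'ROWS' [FORCE]. ROWS is JSON, a list of rows, each a list of 7 numbers: the shift along the tool's x, y, z in mm, then the turn, a rotation vector about the tool's x, y, z in degrees, then the opening, from 0 (shut) to 1 (fully open). A call has exactly 8 rows; each row shifts and turns the commanded pose from where the row before left it, along the tool's axes as they then stand; what a row does not reach is not made up. A row lasts 1/10 s, in which the tool goes at most 50 mm and 8.59 degrees, less where a joint would pass 70% of its speed; a pose out of reach is approached as far as the arm can. A call with a gripper value outside its range is refused whole. The fingers move at their own pace and stop on an object; FORCE is the grip in N (left out, the last holds). Time passes only in rows, so rows that do not move let the fingers close, or fill a call up. It gives the time, the measured TCP pose, the force, the opening and the grip force at its end, in the units of the state.
- env.read_state(): the state, without advancing time (a new reading comes with each control period).
- env.snapshot(name): name is "scene" or "top" or "wrist"; returns a dict with "frame" (420x560x3 uint8, red, green, blue), "camera_matrix" (3x3 intrinsics, pixels), "rvec" (rotation vector, rad) and "tvec" (3), from world to camera coordinates, as OpenCV has them; the wrist camera has in their place "tool_from_camera" (4x4, takes a point from camera to tool coordinates, whose origin is the TCP and whose axes are the flange's). Camera axes: x right, y down, z forward; pixel columns grow to the right and rows downward; lengths in m; the calibration is good to about 2 mm. The wrist camera is an equidistant fisheye: a pixel r from the principal point sees the ray r / f radians off the axis. A picture is of the moment at which its call begins: read the wrist's pose just before it. There is no depth.
- env.sign_off(): hands the job in; it is judged then, once.
The state is a dict: "time": time; "joint_positions": joint angles; "qd": joint speeds; "joint_efforts": joint torques, N m; "tcp_pos": TCP position; "tcp_rot": TCP orientation; "force": force on the tool from outside, world axes, zero at the start; "moment": the same for the moment, N m; "opening": opening from 0.0 (shut) to 1.0 (fully open); "gripper_force": force on a finger pad.
Only numpy, scipy, OpenCV 4.12 (cv2) and the standard library are available. Lean on these libraries where they do the work, as an engineer would, in place of code of your own. Each camera call takes 0.05 s, during which the arm holds its last target. There are 200 camera calls.

## Working session

There is one attempt and no reset: what is moved stays moved. The work goes in short steps, Python scripts to look and compute and a shell command to move; the robot and the scene stay as the last step left them, time stands still between calls to the robot, and variables do not carry over. Pictures are saved under pics/ and viewed, at most 14 in all, crops included, and the job is handed in when it is done.

```bash
mkdir -p pics; python3 - <<'E'
from workcell import env
import cv2
s=env.read_state(); print(s['time'],s['tcp_pos'],s['tcp_rot'],s['opening'])
for n in ("top","scene"):
    d=env.snapshot(n); cv2.imwrite(f"pics/{n}0.png",d["frame"][:,:,::-1]); print(n,d["camera_matrix"].tolist(),d["rvec"],d["tvec"])
E
```

```text
0.0 [ 0.19979298 -0.59164506  0.23051345] [ 9.86768529e-01  1.62133282e-01 -2.06947137e-04 -7.91096210e-04] 1.0002260265771754
top [[431.39327556004, 0.0, 280.76689438189226], [0.0, 431.39327556004, 204.1594561383055], [0.0, 0.0, 1.0]] [ 2.11497094 -2.1743903   0.11577389] [0.01398005 0.51573104 1.0171384 ]
scene [[489.910317160987, 0.0, 268.12849805846685], [0.0, 489.910317160987, 214.64469279206648], [0.0, 0.0, 1.0]] [ 1.93791754  1.71982535 -0.5969127 ] [-0.07327208 -0.38269145  1.49999353]
```

View pics/top0.png

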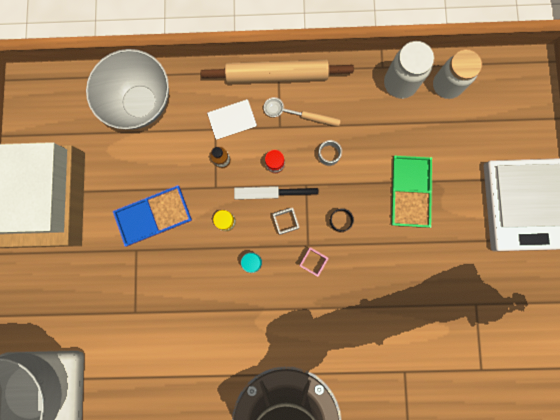

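View pics/scene0.png

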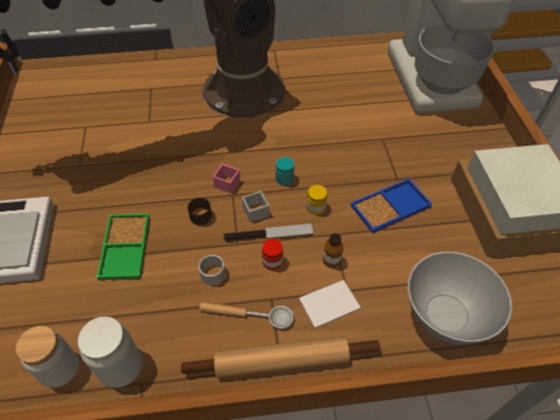

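The top view shows the blue tray at about (152,215), with its cork end toward (170,208). The green tray is at (412,190), cork end toward (412,208). The other items are:
- round cutter (330,152)
- square cutter (285,221)
- red jar (274,160)
- amber bottle (220,157)
- black cutter (340,219)
- yellow jar (223,219)
- pink square and teal jar, which aren't needed

There is also a knife across the middle.

```bash
cat > h.py <<'E'
from workcell import env
import numpy as np, cv2
from scipy.spatial.transform import Rotation as R
def ray(d,u,v,z):
    M=cv2.Rodrigues(np.array(d["rvec"]))[0]; t=np.array(d["tvec"]).ravel()
    c=-M.T@t; r=M.T@np.linalg.inv(d["camera_matrix"])@[u,v,1]
    return c+r*(z-c[2])/r[2]
def tool(s=None):
    s=s or env.read_state(); return np.array(s["tcp_pos"]),R.from_quat(s["tcp_rot"])
def wray(d,p,q,u,v,z):
    K=np.array(d["camera_matrix"]); x=np.array([(u-K[0,2])/K[0,0],(v-K[1,2])/K[1,1]]); r=np.hypot(*x)
    w=np.array([*(x/r*np.sin(r)),np.cos(r)]) if r>1e-9 else np.array([0,0,1.])
    T=np.array(d["tool_from_camera"]); w=q.apply(T[:3,:3]@w); c=p+q.apply(T[:3,3])
    return c+w*(z-c[2])/w[2]
def go(x,y,z,yaw):
    """shift in tool axes & turn to have tool down with tool-y line at world yaw (deg)"""
    p,q=tool(); sh=q.inv().apply(np.array([x,y,z])-p)*1000
    best=None
    for k in (0,180,-180):
        a=np.radians(yaw+k); Y=np.array([np.cos(a),np.sin(a),0]); Z=np.array([0,0,-1.]); X=np.cross(Y,Z)
        rv=np.degrees((q.inv()*R.from_matrix(np.c_[X,Y,Z])).as_rotvec())
        if best is None or np.linalg.norm(rv)<np.linalg.norm(best): best=rv
    print("shift mm",sh.round(1),"turn deg",best.round(1), "tool-y yaw",np.degrees(np.arctan2(*q.apply([0,1,0])[1::-1])).round(1))
E
python3 - <<'E'
from h import *
d=env.snapshot("top"); f=d["frame"]; hsv=cv2.cvtColor(f,cv2.COLOR_RGB2HSV)
print("cam",-cv2.Rodrigues(d["rvec"])[0].T@np.ravel(d["tvec"]))
for n,lo,hi,z in (("blue",(100,120,50),(130,255,255),.014),("green",(50,120,50),(75,255,255),.014)):
    m=cv2.inRange(hsv,lo,hi); k,l,st,_=cv2.connectedComponentsWithStats(m); i=1+np.argmax(st[1:,4])
    pts=np.argwhere(l==i)[:,::-1]
    w=np.array([ray(d,*p,z)[:2] for p in pts])*1000
    r=cv2.minAreaRect(w.astype(np.float32)); print(n,r, w.mean(0))
for n,u,v,z in (("round",330,151,.04),("square",285,221,.04),("red",274,159,.06),("amber",218,153,.09),("black",340,219,.04),("yellow",223,219,.06),("knife",277,192,0),("pink",314,262,.04),("teal",251,262,.06)):
    print(n,ray(d,u,v,z)[:2].round(3))
c=cv2.resize(f[130:290,100:450],None,fx=2.2,fy=2.2,interpolation=cv2.INTER_CUBIC); cv2.imwrite("pics/crop.png",c[:,:,::-1])
E
```

```text
cam [ 0.38058915 -0.02055349  1.07492973]
blue ((500.0837707519531, 322.270263671875), (95.35002899169922, 175.58575439453125), 20.37943458557129) [488.85986113 350.05572663]
green ((542.6262817382812, -324.0616760253906), (95.69183349609375, 175.0697021484375), 85.9584732055664) [ 570.0867109  -326.82145319]
round [ 0.643 -0.125]
square [ 0.474 -0.01 ]
red [0.622 0.013]
amber [0.634 0.143]
black [ 0.475 -0.142]
yellow [0.481 0.137]
knife [0.551 0.009]
pink [ 0.374 -0.076]
teal [0.378 0.072]
```

View pics/crop.png

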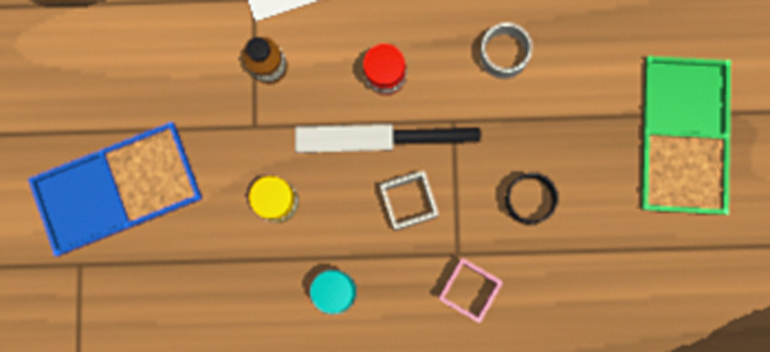

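The crop confirms the trays and their cork ends: blue cork at crop (152,172), green cork at (685,172). The square cutter's top edge runs (380,183)–(427,172). I'm starting with the round cutter.

```bash
python3 -m jog '[[36,-19,4,0,0,0,1],[36,-19,4,0,0,0,1],[36,-19,4,0,0,0,1],[36,-19,4,0,0,0,1],[36,-19,4,0,0,0,1],[36,-19,4,0,0,0,1],[36,-19,4,0,0,0,1],[36,-19,4,0,0,0,1]]' 30
python3 -m jog '[[36,-19,4,0,0,0,1],[36,-19,4,0,0,0,1],[36,-19,4,0,0,0,1],[36,-19,4,0,0,0,1],[36,-19,4,0,0,0,1],[36,-19,4,0,0,0,1],[36,-19,4,0,0,0,1],[0,0,0,0,0,0,1]]'
python3 - <<'E'
from h import *
go(.643,-.125,.16,-71)
p,q=tool(); d=env.snapshot("wrist"); cv2.imwrite("pics/w1.png",d["frame"][:,:,::-1]); np.save("pics/w1.npy",np.array([*p,*q.as_quat()])); print(d["camera_matrix"],d["tool_from_camera"])
E
```

```text
time: 0.95
tcp_pos: [0.4251, -0.3546, 0.1991]
tcp_rot: [0.987, 0.162, -0.0, -0.0]
force: [0.4, -0.5, -0.8]
opening: 0.998
gripper_force: 0.0
time: 1.75
tcp_pos: [0.6235, -0.142, 0.1702]
tcp_rot: [0.986, 0.166, 0.001, -0.002]
force: [0.1, -0.2, 0.3]
opening: 1.0
gripper_force: 0.0
shift mm [23.9 -9.7 10.3] turn deg [-0.2 -0.1  0.1] tool-y yaw -70.9
[[325.1922621    0.         279.38978046]
 [  0.         325.1922621  214.05844026]
 [  0.           0.           1.        ]] [[-1.52819758e-03 -9.55010241e-01 -2.96568885e-01  7.60433883e-02]
 [ 9.99998352e-01 -1.75017906e-03  4.83003696e-04 -5.71752343e-04]
 [-9.80322130e-04 -2.96567658e-01  9.55011342e-01 -1.43345273e-01]
 [ 0.00000000e+00  0.00000000e+00  0.00000000e+00  1.00000000e+00]]
```

View pics/w1.png

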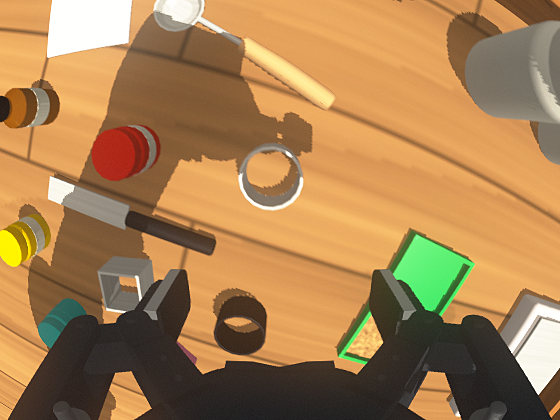

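The wrist view has the round cutter's rim centred at about (270,177), the red jar's lid at (119,153), the black cutter at (241,320) and the fingers at the bottom.

```bash
python3 - <<'E'
from h import *
a=np.load("pics/w1.npy"); p=a[:3]; q=R.from_quat(a[3:]); d=env.snapshot("wrist")
for n,u,v,z in (("ring",270.5,175,.04),("redlid",117,153,.06)): print(n,wray(d,p,q,u,v,z))
for (u,v) in ((240,177),(303,177),(270,144),(270,209)): print(wray(d,p,q,u,v,.04)[:2])
go(*wray(d,p,q,270.5,175,.04)[:2],.010,-71)
E
```

```text
ring [ 0.64558088 -0.12546195  0.04      ]
redlid [0.62712122 0.00623009 0.06      ]
[ 0.63550098 -0.10117839]
[ 0.65306444 -0.15228329]
[ 0.67061357 -0.11651904]
[ 0.61677729 -0.13472165]
shift mm [ 31.1 -13.3 160.6] turn deg [-0.   0.1 -0.2] tool-y yaw -71.2
```

```bash
python3 -m jog '[[10,-4,10,0,0,0,1],[10,-4,20,0,0,0,1],[10,-4,35,0,0,0,1],[0,0,35,0,0,0,1],[0,0,30,0,0,0,1],[0,0,20,0,0,0,1],[0,0,10,0,0,0,1],[0,0,0,0,0,0,1]]'
python3 - <<'E'
from h import *
go(.6443,-.126,.010,-71)
E
```

```text
time: 2.65
tcp_pos: [0.6438, -0.129, 0.0098]
tcp_rot: [0.987, 0.162, -0.001, -0.0]
force: [-0.0, 0.7, -0.2]
opening: 1.0
gripper_force: 0.0
shift mm [ 1.5 -2.7 -0.2] turn deg [-0.   0.1 -0.4] tool-y yaw -71.4
```

```bash
python3 -m jog '[[1,-3,0,0,0,0,0.7],[0,0,0,0,0,0,0.4],[0,0,0,0,0,0,0.4],[0,0,0,0,0,0,0.4],[0,0,0,0,0,0,0.4],[0,0,0,0,0,0,0.4],[0,0,0,0,0,0,0.4],[0,0,0,0,0,0,0.4]]' 30
```

```text
time: 3.45
tcp_pos: [0.6461, -0.1249, 0.0129]
tcp_rot: [0.987, 0.162, 0.001, 0.0]
force: [-0.9, 1.4, 7.2]
opening: 0.634
gripper_force: 32.4
```

```bash
python3 -m jog '[[0,0,-8,0,0,0,0.4],[0,0,-20,0,0,0,0.4],[0,0,-35,0,0,0,0.4],[0,-10,-35,0,0,0,0.4],[0,-30,-22,0,0,0,0.4],[0,-43,-10,0,0,0,0.4],[0,-43,0,0,0,0,0.4],[0,-43,0,0,0,0,0.4]]'
python3 -m jog '[[0,-45,0,0,0,0,0.4],[0,-45,0,0,0,0,0.4],[0,-45,0,0,0,0,0.4],[0,-45,0,0,0,0,0.4],[0,-45,0,0,0,0,0.4],[0,-45,0,0,0,0,0.4],[0,-40,0,0,0,0,0.4],[0,-20,0,0,0,0,0.4]]'
python3 - <<'E'
from h import *
env.snapshot("top")
s=env.read_state(); print(s["force"],s["opening"],s["gripper_force"],s["tcp_pos"])
go(.485,.362,.15,-69.6)
d=env.snapshot("wrist"); p,q=tool(); cv2.imwrite("pics/w2.png",d["frame"][:,:,::-1]); np.save("pics/w2.npy",np.array([*p,*q.as_quat()]))
E
```

```text
time: 4.25
tcp_pos: [0.5907, 0.0361, 0.1427]
tcp_rot: [0.987, 0.162, 0.001, 0.0]
force: [0.8, 0.0, -1.7]
opening: 0.637
gripper_force: 31.8
time: 5.05
tcp_pos: [0.4831, 0.352, 0.1422]
tcp_rot: [0.986, 0.164, 0.0, -0.001]
force: [0.4, -0.3, -0.7]
opening: 0.631
gripper_force: 31.8
[-1.57094783  3.87609925 -0.3757143 ] 0.63034884970202 31.81755416910164 [0.48197574 0.35446377 0.14226139]
shift mm [ 5.3 -6.2 -7.7] turn deg [-0.2 -0.1 -1.3] tool-y yaw -70.9
```

View pics/w2.png

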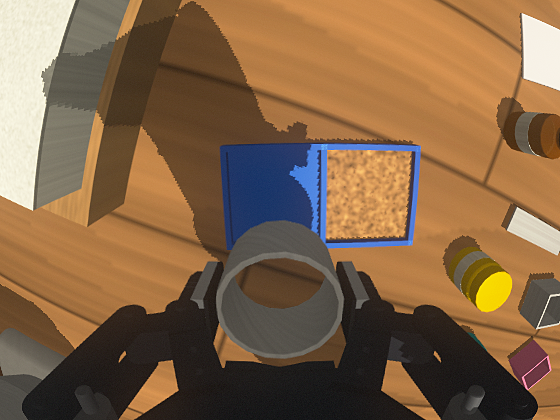

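The ring is held upright between the pads. The blue tray's outer corners are at about (220,146), (419,146), (413,245) and (227,247).

```bash
python3 - <<'E'
from h import *
a=np.load("pics/w2.npy"); p=a[:3]; q=R.from_quat(a[3:]); d=env.snapshot("wrist")
C=np.array([wray(d,p,q,u,v,.014)[:2] for u,v in ((220,146),(419,146),(413,245),(227,247))]); print(C,C.mean(0),cv2.minAreaRect(C.astype(np.float32)*1000))
go(.485,.362,.017,-69.6)
E
```

```text
[[0.51573533 0.41653238]
 [0.57489738 0.25347579]
 [0.48741798 0.21855157]
 [0.42988723 0.3849202 ]] [0.50198448 0.31836998] ((501.5766906738281, 317.5419921875), (94.14559936523438, 176.45079040527344), 19.942358016967773)
shift mm [  4.6 -11.9 124.9] turn deg [-0.  -0.  -1.6] tool-y yaw -71.2
```

```bash
python3 -m jog '[[5,-8,15,0,0,0,0.4],[0,0,25,0,0,0,0.4],[0,0,30,0,0,0,0.4],[0,0,25,0,0,0,0.4],[0,0,15,0,0,0,0.4],[0,0,10,0,0,0,0.4],[0,0,3,0,0,0,0.4],[0,0,0,0,0,0,0.4]]'
python3 -m jog '[[0,0,1,0,0,0,0.4],[0,0,1,0,0,0,0.4],[0,0,1,0,0,0,0.4],[0,0,0,0,0,0,0.4],[0,0,0,0,0,0,0.4],[0,0,0,0,0,0,0.4],[0,0,0,0,0,0,0.4],[0,0,0,0,0,0,0.4]]'
```

```text
time: 6.0
tcp_pos: [0.4879, 0.3568, 0.0185]
tcp_rot: [0.987, 0.162, 0.0, -0.0]
force: [-0.3, 0.3, -0.6]
opening: 0.63
gripper_force: 31.8
time: 6.8
tcp_pos: [0.488, 0.3572, 0.0169]
tcp_rot: [0.987, 0.162, 0.001, -0.0]
force: [-2.4, -2.7, 10.1]
opening: 0.637
gripper_force: 33.0
```

```bash
python3 -m jog '[[0,0,0,0,0,0,0.7],[0,0,0,0,0,0,0.8],[0,0,0,0,0,0,0.9],[0,0,0,0,0,0,0.9],[0,0,0,0,0,0,0.9],[0,0,-15,0,0,0,0.9],[0,0,-30,0,0,0,0.9],[0,0,-30,0,0,0,1]]'
python3 -m jog '[[0,0,-35,0,0,0,1],[0,0,-25,0,0,0,1],[-30,10,0,0,0,0,1],[0,0,0,0,0,0,1],[0,0,0,0,0,0,1],[0,0,0,0,0,0,1],[0,0,0,0,0,0,1],[0,0,0,0,0,0,1]]'
python3 - <<'E'
from h import *
d=env.snapshot("wrist"); p,q=tool(); cv2.imwrite("pics/w3.png",d["frame"][:,:,::-1]); np.save("pics/w3.npy",np.array([*p,*q.as_quat()]))
go(.621,.011,.15,-71)
E
```

```text
time: 7.6
tcp_pos: [0.4872, 0.3566, 0.0917]
tcp_rot: [0.987, 0.162, -0.0, 0.0]
force: [0.1, 0.7, 0.1]
opening: 0.998
gripper_force: 0.0
time: 8.4
tcp_pos: [0.4626, 0.3379, 0.1501]
tcp_rot: [0.987, 0.162, -0.0, 0.0]
force: [0.5, 0.3, -0.9]
opening: 1.0
gripper_force: 0.0
shift mm [ 45.6 360.4   0. ] turn deg [ 0.   0.  -0.3] tool-y yaw -71.3
```

View pics/w3.png

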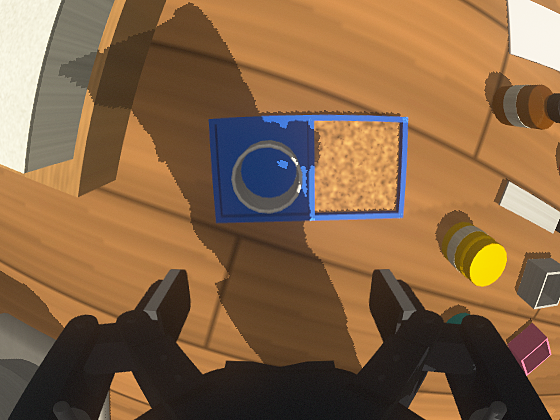

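The round cutter sits flat in the bare blue compartment (ring at (267,176), clear of all walls). Next is the red jar.

```bash
python3 -m jog '[[0,30,0,0,0,0,1],[3,47,0,0,0,0,1],[3,47,0,0,0,0,1],[3,47,0,0,0,0,1],[3,47,0,0,0,0,1],[3,47,0,0,0,0,1],[3,47,0,0,0,0,1],[2,45,0,0,0,0,1]]'
python3 - <<'E'
from h import *
env.snapshot("top");env.snapshot("top")
d=env.snapshot("wrist"); p,q=tool(); f=d["frame"]; cv2.imwrite("pics/w4.png",f[:,:,::-1]); np.save("pics/w4.npy",np.array([*p,*q.as_quat()]))
go(.623,.011,.15,-71)
E
```

```text
time: 9.25
tcp_pos: [0.5962, 0.0037, 0.1502]
tcp_rot: [0.987, 0.162, 0.0, 0.0]
force: [0.6, 0.1, -0.1]
opening: 0.999
gripper_force: 0.0
shift mm [28.3 -0.8 -0.2] turn deg [ 0.1  0.  -0.7] tool-y yaw -71.7
```

View pics/w4.png

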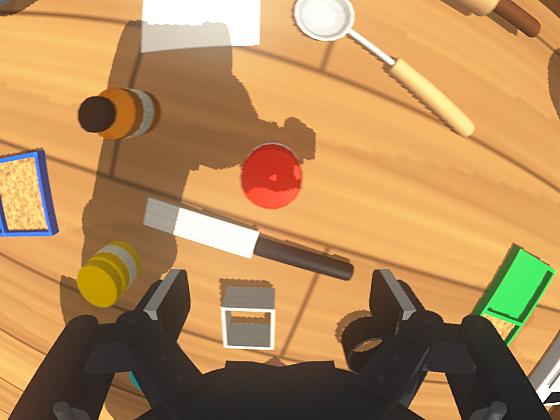

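The red jar's lid is centred at about (271,179), with the bottle cap at (97,114).

```bash
python3 - <<'E'
from h import *
a=np.load("pics/w4.npy"); p=a[:3]; q=R.from_quat(a[3:]); d=env.snapshot("wrist")
J=wray(d,p,q,271.5,179,.06); print(J, wray(d,p,q,242,179,.06),wray(d,p,q,302,179,.06),wray(d,p,q,97,114,.09))
go(J[0],J[1],.010,-71)
E
```

```text
[0.62329757 0.01656415 0.06      ] [0.61666363 0.03714009 0.06      ] [ 0.6302741  -0.00458403  0.06      ] [0.63772302 0.14656545 0.09      ]
shift mm [ 30.1  -2.8 139.8] turn deg [ 0.   0.  -0.5] tool-y yaw -71.5
```

```bash
python3 -m jog '[[15,-1,5,0,0,0,1],[14,-1,15,0,0,0,1],[0,0,30,0,0,0,1],[0,0,35,0,0,0,1],[0,0,30,0,0,0,1],[0,0,18,0,0,0,1],[0,0,7,0,0,0,1],[0,0,0,0,0,0,1]]'
python3 -m jog '[[0,0,0,0,0,0,0.7],[0,0,0,0,0,0,0.35],[0,0,0,0,0,0,0.35],[0,0,0,0,0,0,0.35],[0,0,0,0,0,0,0.35],[0,0,0,0,0,0,0.35],[0,0,0,0,0,0,0.35],[0,0,0,0,0,0,0.35]]' 30
```

```text
time: 10.25
tcp_pos: [0.6215, 0.0185, 0.0096]
tcp_rot: [0.987, 0.163, -0.001, -0.0]
force: [-0.3, 0.3, 0.6]
opening: 1.0
gripper_force: 0.0
time: 11.05
tcp_pos: [0.6233, 0.0169, 0.0118]
tcp_rot: [0.987, 0.162, 0.001, 0.0]
force: [-1.6, -0.4, 6.7]
opening: 0.553
gripper_force: 30.3
```

```bash
python3 -m jog '[[0,0,-5,0,0,0,0.35],[0,0,-15,0,0,0,0.35],[0,0,-30,0,0,0,0.35],[0,0,-35,0,0,0,0.35],[-2,-15,-30,0,0,0,0.35],[-2,-30,-15,0,0,0,0.35],[-2,-35,-5,0,0,0,0.35],[-2,-35,0,0,0,0,0.35]]'
python3 -m jog '[[-2,-35,0,0,0,0,0.35],[-2,-35,0,0,0,0,0.35],[-2,-35,0,0,0,0,0.35],[-2,-30,0,0,0,0,0.35],[-2,-22,0,0,0,0,0.35],[-1,-13,0,0,0,0,0.35],[0,0,0,0,0,0,0.35],[0,0,0,0,0,0,0.35]]'
python3 - <<'E'
from h import *
go(.5155,.280,.018,-71)
E
```

```text
time: 11.85
tcp_pos: [0.5782, 0.1245, 0.148]
tcp_rot: [0.987, 0.162, 0.002, -0.0]
force: [0.6, 0.5, -0.7]
opening: 0.552
gripper_force: 31.2
time: 12.65
tcp_pos: [0.5137, 0.2798, 0.1457]
tcp_rot: [0.987, 0.162, 0.0, 0.0]
force: [-0.1, -0.8, -0.6]
opening: 0.556
gripper_force: 31.2
shift mm [  1.7   0.2 127.7] turn deg [ 0.1 -0.  -0.4] tool-y yaw -71.4
```

```bash
python3 -m jog '[[2,2,15,0,0,0,0.35],[0,0,25,0,0,0,0.35],[0,0,30,0,0,0,0.35],[0,0,25,0,0,0,0.35],[0,0,15,0,0,0,0.35],[0,0,10,0,0,0,0.35],[0,0,4,0,0,0,0.35],[0,0,0,0,0,0,0.35]]'
python3 -m jog '[[0,0,1,0,0,0,0.35],[0,0,1,0,0,0,0.35],[0,0,1,0,0,0,0.35],[0,0,0,0,0,0,0.35],[0,0,0,0,0,0,0.35],[0,0,0,0,0,0,0.35],[0,0,0,0,0,0,0.35],[0,0,0,0,0,0,0.35]]'
```

```text
time: 13.45
tcp_pos: [0.5158, 0.279, 0.0208]
tcp_rot: [0.987, 0.162, -0.0, 0.0]
force: [-0.2, -0.4, 0.4]
opening: 0.554
gripper_force: 31.2
time: 14.25
tcp_pos: [0.5156, 0.2797, 0.0183]
tcp_rot: [0.987, 0.162, -0.0, 0.0]
force: [-0.2, -0.2, -0.5]
opening: 0.554
gripper_force: 31.2
```

```bash
python3 -m jog '[[0,0,1,0,0,0,0.35],[0,0,0.5,0,0,0,0.35],[0,0,0,0,0,0,0.35],[0,0,0,0,0,0,0.35],[0,0,0,0,0,0,0.35],[0,0,0,0,0,0,0.35],[0,0,0,0,0,0,0.35],[0,0,0,0,0,0,0.35]]'
```

```text
time: 15.05
tcp_pos: [0.5157, 0.2798, 0.0178]
tcp_rot: [0.987, 0.162, 0.0, -0.0]
force: [-3.2, -1.7, 12.3]
opening: 0.552
gripper_force: 32.3
```

```bash
python3 -m jog '[[0,0,0,0,0,0,0.6],[0,0,0,0,0,0,0.65],[0,0,0,0,0,0,0.7],[0,0,0,0,0,0,0.7],[0,0,-10,0,0,0,0.7],[0,0,-25,0,0,0,0.7],[0,0,-35,0,0,0,0.7],[0,0,-35,0,0,0,0.7]]'
python3 -m jog '[[0,0,-30,0,0,0,1],[-3,30,0,0,0,0,1],[-6,45,0,0,0,0,1],[-6,45,0,0,0,0,1],[-6,45,0,0,0,0,1],[-6,45,0,0,0,0,1],[-6,30,0,0,0,0,1],[0,0,0,0,0,0,1]]'
python3 - <<'E'
from h import *
env.snapshot("wrist");env.snapshot("wrist")
go(.474,-.01,.15,-77)
d=env.snapshot("wrist"); p,q=tool(); f=d["frame"]; cv2.imwrite("pics/w5.png",f[:,:,::-1]); np.save("pics/w5.npy",np.array([*p,*q.as_quat()]))
E
```

```text
time: 15.85
tcp_pos: [0.5153, 0.2795, 0.1233]
tcp_rot: [0.987, 0.162, -0.0, 0.0]
force: [1.3, -0.3, 0.0]
opening: 0.702
gripper_force: 0.0
time: 16.65
tcp_pos: [0.5618, 0.0354, 0.1524]
tcp_rot: [0.987, 0.158, 0.0, 0.001]
force: [0.9, -0.5, -0.2]
opening: 0.998
gripper_force: 0.0
shift mm [-99.   20.7   2.3] turn deg [-0.  -0.   5.5] tool-y yaw -71.5
```

View pics/w5.png

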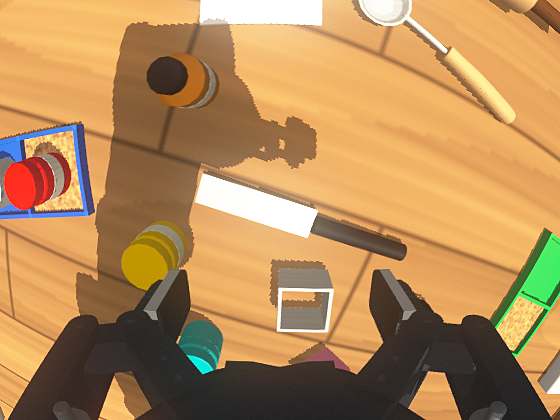

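The red jar stands upright on the blue tray's cork. The square cutter's rim corners are at (277,289), (331,288), (330,331) and (279,330).

```bash
python3 - <<'E'
from h import *
a=np.load("pics/w5.npy"); p=a[:3]; q=R.from_quat(a[3:]); d=env.snapshot("wrist")
C=np.array([wray(d,p,q,u,v,.04)[:2] for u,v in ((277,289),(331,288),(330,331),(279,330))])*1000
print(C.round(1),cv2.minAreaRect(C.astype(np.float32)))
E
```

```text
[[490.   21.4]
 [506.  -25.1]
 [459.6 -43.6]
 [445.9   4.7]] ((474.76373291015625, -11.130611419677734), (49.944664001464844, 51.55118942260742), 19.046741485595703)
```

```bash
python3 -m jog '[[-30,7,0,0,0,0,1],[-35,7,0,0,0,0,1],[-24,5,5,0,0,0,1],[-9,2,20,0,0,0,1],[0,0,25,0,0,0,1],[0,0,25,0,0,0,1],[0,0,5,0,0,0,1],[0,0,0,0,0,0,1]]'
python3 - <<'E'
from h import *
go(.4745,-.0105,.01,-72)
E
```

```text
time: 17.65
tcp_pos: [0.4746, -0.0084, 0.0716]
tcp_rot: [0.987, 0.163, -0.001, -0.0]
force: [-0.3, -0.1, 0.6]
opening: 0.999
gripper_force: 0.0
shift mm [-0.7  2.  61.6] turn deg [-0.   0.1  0.8] tool-y yaw -71.2
```

```bash
python3 -m jog '[[0,2,15,0,0,0,1],[0,0,25,0,0,0,1],[0,0,15,0,0,0,1],[0,0,6,0,0,0,1],[0,0,0,0,0,0,1],[0,0,0,0,0,0,0.7],[0,0,0,0,0,0,0.4],[0,0,0,0,0,0,0.35]]' 30
python3 -m jog '[[0,0,0,0,0,0,0.35],[0,0,0,0,0,0,0.35],[0,0,0,0,0,0,0.35],[0,0,0,0,0,0,0.35],[0,0,-5,0,0,0,0.35],[0,0,-20,0,0,0,0.35],[0,0,-35,0,0,0,0.35],[0,0,-40,0,0,0,0.35]]'
python3 - <<'E'
from h import *
go(.585,-.327,.15,-71.4)
E
```

```text
time: 18.45
tcp_pos: [0.4764, -0.0113, 0.0119]
tcp_rot: [0.987, 0.162, 0.001, 0.0]
force: [-2.1, 0.1, 9.2]
opening: 0.583
gripper_force: 29.3
time: 19.25
tcp_pos: [0.4747, -0.0114, 0.1117]
tcp_rot: [0.987, 0.162, -0.001, -0.0]
force: [1.3, -0.4, -1.1]
opening: 0.582
gripper_force: 31.3
shift mm [  3.4 334.3 -38.6] turn deg [-0.   0.1  0.1] tool-y yaw -71.3
```

```bash
python3 -m jog '[[0,15,-25,0,0,0,0.35],[0,40,-14,0,0,0,0.35],[0,47,0,0,0,0,0.35],[0,47,0,0,0,0,0.35],[0,47,0,0,0,0,0.35],[1,47,0,0,0,0,0.35],[1,47,0,0,0,0,0.35],[1,35,0,0,0,0,0.35]]'
python3 -m jog '[[0,9,0,0,0,6,0.35],[0,0,0,0,0,6,0.35],[0,0,0,0,0,6,0.35],[0,0,0,0,0,4.5,0.35],[0,0,0,0,0,0,0.35],[0,0,0,0,0,0,0.35],[0,0,0,0,0,0,0.35],[0,0,0,0,0,0,0.35]]'
python3 - <<'E'
from h import *
go(.585,-.327,.017,-94)
d=env.snapshot("wrist"); p,q=tool(); f=d["frame"]; cv2.imwrite("pics/w6.png",f[:,:,::-1]); np.save("pics/w6.npy",np.array([*p,*q.as_quat()]))
E
```

```text
time: 20.05
tcp_pos: [0.5824, -0.3219, 0.1502]
tcp_rot: [0.987, 0.161, -0.0, 0.001]
force: [0.5, 0.5, -0.3]
opening: 0.583
gripper_force: 31.4
time: 20.85
tcp_pos: [0.5853, -0.3269, 0.1499]
tcp_rot: [0.999, -0.033, 0.0, -0.0]
force: [-0.2, -1.1, -1.2]
opening: 0.586
gripper_force: 31.3
shift mm [-3.000e-01  1.000e-01  1.329e+02] turn deg [-0.  -0.   0.2] tool-y yaw -93.8
```

View pics/w6.png

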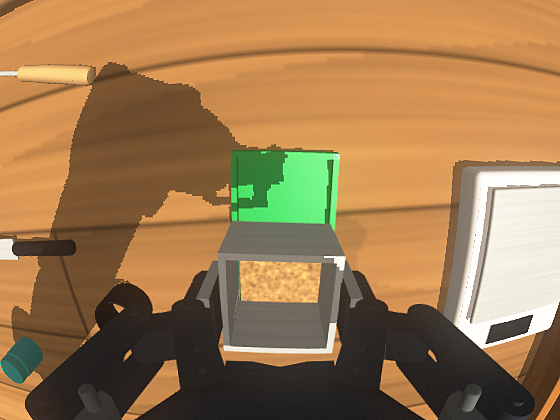

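The square cutter is held level and lined up with the green tray, whose far corners are at (231,151) and (339,153). I'm lowering it.

```bash
python3 - <<'E'
from h import *
a=np.load("pics/w6.npy"); p=a[:3]; q=R.from_quat(a[3:]); d=env.snapshot("wrist")
print([wray(d,p,q,u,v,.014)[:2].round(4) for u,v in ((231,151),(339,153))],"expect .630,-.330 mid")
E
python3 -m jog '[[0,0,10,0,0,0,0.35],[0,0,25,0,0,0,0.35],[0,0,35,0,0,0,0.35],[0,0,30,0,0,0,0.35],[0,0,15,0,0,0,0.35],[0,0,10,0,0,0,0.35],[0,0,5,0,0,0,0.35],[0,0,0,0,0,0,0.35]]'
python3 -m jog '[[0,0,1,0,0,0,0.35],[0,0,1,0,0,0,0.35],[0,0,1,0,0,0,0.35],[0,0,1,0,0,0,0.35],[0,0,0,0,0,0,0.35],[0,0,0,0,0,0,0.35],[0,0,0,0,0,0,0.35],[0,0,0,0,0,0,0.35]]'
```

```text
[array([ 0.6343, -0.2878]), array([ 0.6264, -0.3811])] expect .630,-.330 mid
time: 21.75
tcp_pos: [0.5857, -0.3271, 0.02]
tcp_rot: [0.999, -0.033, 0.0, 0.0]
force: [0.4, 0.2, -1.5]
opening: 0.585
gripper_force: 31.4
time: 22.55
tcp_pos: [0.5856, -0.327, 0.016]
tcp_rot: [0.999, -0.033, 0.0, 0.0]
force: [-0.1, 0.2, 1.3]
opening: 0.581
gripper_force: 31.6
```

```bash
python3 -m jog '[[0,0,0.5,0,0,0,0.6],[0,0,0,0,0,0,0.7],[0,0,0,0,0,0,0.8],[0,0,0,0,0,0,0.8],[0,0,-10,0,0,0,0.8],[0,0,-25,0,0,0,0.8],[0,0,-35,0,0,0,0.8],[0,0,-40,0,0,0,1]]'
python3 -m jog '[[0,-10,-40,0,0,0,1],[0,-30,-10,0,0,0,1],[0,-43,0,0,0,0,1],[0,-43,0,0,0,0,1],[0,-43,0,0,0,0,1],[0,-43,0,0,0,0,1],[0,-43,0,0,0,0,1],[0,-43,0,0,0,0,1]]'
python3 -m jog '[[0,-43,0,0,0,0,1],[0,-43,0,0,0,0,1],[0,-40,0,0,0,0,1],[0,-30,0,0,0,0,1],[0,-15,0,0,0,0,1],[0,-6,0,0,0,0,1],[0,0,0,0,0,0,1],[0,0,0,0,0,0,1]]'
python3 - <<'E'
from h import *
go(.636,.145,.025,-94)
d=env.snapshot("wrist"); p,q=tool(); f=d["frame"]; cv2.imwrite("pics/w7.png",f[:,:,::-1]); np.save("pics/w7.npy",np.array([*p,*q.as_quat()]))
E
```

```text
time: 23.35
tcp_pos: [0.5847, -0.3266, 0.1263]
tcp_rot: [0.999, -0.033, -0.001, -0.0]
force: [0.1, -0.2, 0.0]
opening: 0.946
gripper_force: 0.0
time: 24.15
tcp_pos: [0.6053, -0.0279, 0.1763]
tcp_rot: [0.999, -0.034, 0.001, 0.0]
force: [1.1, -0.3, 0.4]
opening: 1.004
gripper_force: 0.0
time: 24.95
tcp_pos: [0.6175, 0.1446, 0.1754]
tcp_rot: [0.999, -0.035, 0.0, 0.001]
force: [-0.3, 0.4, 0.1]
opening: 1.001
gripper_force: 0.0
shift mm [ 18.4  -1.9 150.4] turn deg [ 0.1 -0.   0. ] tool-y yaw -94.0
```

View pics/w7.png

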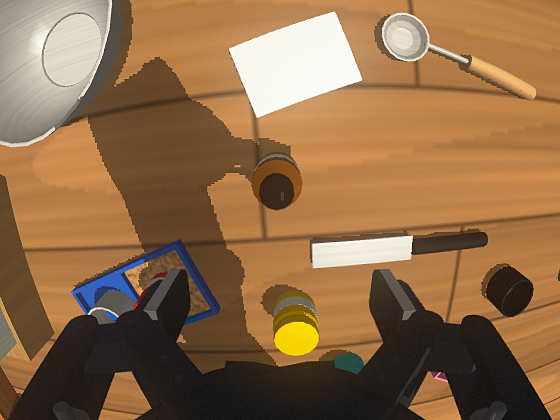

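The bottle stands at about (277,180), cap top at (276,191). The yellow jar is at (295,330) and still untouched.

```bash
python3 - <<'E'
from h import *
a=np.load("pics/w7.npy"); p=a[:3]; q=R.from_quat(a[3:]); d=env.snapshot("wrist")
J=wray(d,p,q,276.5,191,.09); print(J); go(J[0],J[1],.025,-94)
E
```

```text
[0.63989745 0.14546458 0.09      ]
shift mm [ 22.3  -2.5 150.4] turn deg [ 0.1 -0.   0. ] tool-y yaw -94.0
```

```bash
python3 -m jog '[[12,-1,0,0,0,0,1],[8,-1,10,0,0,0,1],[0,0,25,0,0,0,1],[0,0,35,0,0,0,1],[0,0,35,0,0,0,1],[0,0,25,0,0,0,1],[0,0,15,0,0,0,1],[0,0,5,0,0,0,1]]'
python3 -m jog '[[0,0,0,0,0,0,0.7],[0,0,0,0,0,0,0.3],[0,0,0,0,0,0,0.3],[0,0,0,0,0,0,0.3],[0,0,0,0,0,0,0.3],[0,0,0,0,0,0,0.3],[0,0,0,0,0,0,0.3],[0,0,0,0,0,0,0.3]]' 30
```

```text
time: 25.85
tcp_pos: [0.6363, 0.1468, 0.0232]
tcp_rot: [0.999, -0.034, -0.001, 0.001]
force: [0.8, -0.0, -0.6]
opening: 0.997
gripper_force: 0.0
time: 26.65
tcp_pos: [0.6383, 0.1478, 0.0269]
tcp_rot: [0.999, -0.034, 0.001, -0.0]
force: [-1.4, -0.4, 6.6]
opening: 0.48
gripper_force: 30.2
```

```bash
python3 -m jog '[[0,0,-5,0,0,0,0.3],[0,0,-20,0,0,0,0.3],[0,0,-35,0,0,0,0.3],[0,0,-40,0,0,0,0.3],[-2,10,-30,0,0,0,0.3],[-5,25,-15,0,0,0,0.3],[-8,40,-3,0,0,0,0.3],[-10,43,0,0,0,0,0.3]]'
python3 -m jog '[[-10,43,0,0,0,0,0.3],[-10,43,0,0,0,0,0.3],[-10,43,0,0,0,0,0.3],[-10,43,0,0,0,0,0.3],[-10,43,0,0,0,0,0.3],[-10,43,0,0,0,0,0.3],[-10,40,0,0,0,0,0.3],[-8,30,0,0,0,0,0.3]]'
python3 -m jog '[[-5,20,0,0,0,0,0.3],[-3,10,0,0,0,0,0.3],[-1,3,0,0,0,0,0.3],[0,0,0,0,0,0,0.3],[0,0,0,0,0,0,0.3],[0,0,0,0,0,0,0.3],[0,0,0,0,0,0,0.3],[0,0,0,0,0,0,0.3]]'
python3 - <<'E'
from h import *
go(.500,-.3215,.033,-94)
d=env.snapshot("wrist"); f=d["frame"]; cv2.imwrite("pics/w8.png",f[:,:,::-1])
E
```

```text
time: 27.45
tcp_pos: [0.6047, 0.0317, 0.1749]
tcp_rot: [0.999, -0.032, 0.001, -0.0]
force: [0.5, -1.1, -1.0]
opening: 0.478
gripper_force: 30.7
time: 28.25
tcp_pos: [0.5032, -0.2934, 0.1739]
tcp_rot: [0.999, -0.035, 0.0, 0.001]
force: [0.3, -0.1, -1.1]
opening: 0.482
gripper_force: 30.7
time: 29.05
tcp_pos: [0.4938, -0.3222, 0.1733]
tcp_rot: [0.999, -0.033, 0.0, -0.0]
force: [0.1, -0.7, -1.1]
opening: 0.48
gripper_force: 30.7
shift mm [  6.2  -1.1 140.3] turn deg [-0.  -0.   0.2] tool-y yaw -93.8
```

View pics/w8.png

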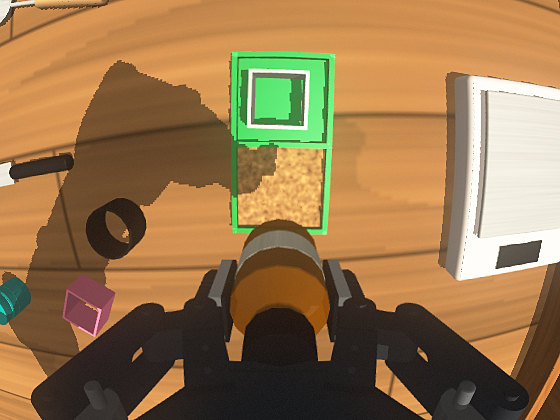

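The square cutter is flat in the bare green compartment (centre (279,98)), and the bottle is held upright with the cork at (280,190). I'm lowering the bottle.

```bash
python3 -m jog '[[5,-1,10,0,0,0,0.3],[0,0,25,0,0,0,0.3],[0,0,35,0,0,0,0.3],[0,0,30,0,0,0,0.3],[0,0,20,0,0,0,0.3],[0,0,10,0,0,0,0.3],[0,0,6,0,0,0,0.3],[0,0,0,0,0,0,0.3]]'
python3 -m jog '[[0,0,1,0,0,0,0.3],[0,0,1,0,0,0,0.3],[0,0,1,0,0,0,0.3],[0,0,1,0,0,0,0.3],[0,0,0,0,0,0,0.3],[0,0,0,0,0,0,0.3],[0,0,0,0,0,0,0.3],[0,0,0,0,0,0,0.3]]'
```

```text
time: 29.9
tcp_pos: [0.4986, -0.322, 0.037]
tcp_rot: [0.999, -0.033, -0.0, -0.0]
force: [-0.3, -0.4, -1.2]
opening: 0.483
gripper_force: 30.7
time: 30.7
tcp_pos: [0.4985, -0.3221, 0.0333]
tcp_rot: [0.999, -0.033, 0.0, 0.0]
force: [-0.2, 0.7, -2.1]
opening: 0.487
gripper_force: 30.7
```

```bash
python3 -m jog '[[0,0,0.7,0,0,0,0.3],[0,0,0.5,0,0,0,0.3],[0,0,0,0,0,0,0.3],[0,0,0,0,0,0,0.3],[0,0,0,0,0,0,0.3],[0,0,0,0,0,0,0.3],[0,0,0,0,0,0,0.3],[0,0,0,0,0,0,0.3]]'
```

```text
time: 31.5
tcp_pos: [0.4986, -0.3221, 0.0329]
tcp_rot: [0.999, -0.034, 0.0, 0.0]
force: [-2.5, 1.8, 7.7]
opening: 0.481
gripper_force: 31.5
```

```bash
python3 -m jog '[[0,0,0,0,0,0,0.55],[0,0,0,0,0,0,0.65],[0,0,0,0,0,0,0.75],[0,0,0,0,0,0,0.75],[0,0,0,0,0,0,0.75],[0,0,-10,0,0,0,0.75],[0,0,-25,0,0,0,0.75],[0,0,-35,0,0,0,0.75]]'
python3 -m jog '[[0,0,-40,0,0,0,0.75],[0,0,-40,0,0,0,1],[0,0,-20,0,0,0,1],[-30,0,0,0,0,0,1],[-40,0,0,0,0,0,1],[-30,0,0,0,0,0,1],[0,0,0,0,0,0,1],[0,0,0,0,0,0,1]]'
python3 - <<'E'
from h import *
d=env.snapshot("scene"); f=d["frame"][140:320,80:450]; cv2.imwrite("pics/s9.png",cv2.resize(f,None,fx=2.1,fy=2.1,interpolation=cv2.INTER_CUBIC)[:,:,::-1])
E
```

```text
time: 32.3
tcp_pos: [0.4975, -0.3215, 0.1021]
tcp_rot: [0.999, -0.033, -0.001, -0.001]
force: [0.9, -0.6, 0.1]
opening: 0.747
gripper_force: 0.0
time: 33.1
tcp_pos: [0.3987, -0.3156, 0.2031]
tcp_rot: [0.999, -0.034, 0.001, 0.0]
force: [0.1, 0.9, 0.6]
opening: 1.003
gripper_force: 0.0
```

View pics/s9.png

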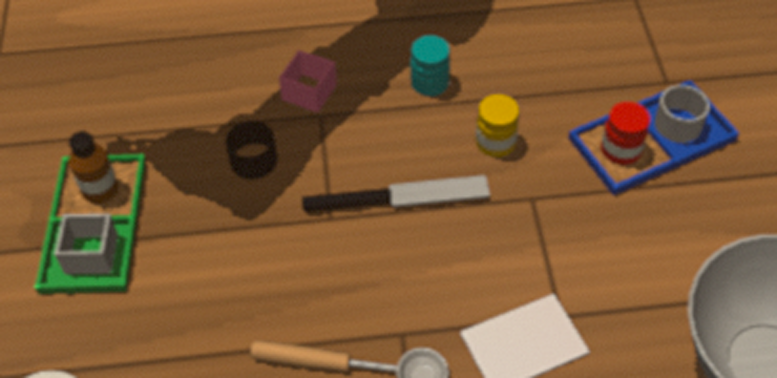

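The final view shows both kits complete: red jar (627,132) and ring (682,113) in the blue tray, bottle (94,170) and square (86,245) in the green tray. The black cutter and yellow jar have not moved.

```bash
python3 -c "
from workcell import env
print(env.sign_off())"
```

```text
the job is handed in; nothing more can be done
None
```

Both kits are made up and the job is handed in: each cutter stands flat on its bare floor, the jar and bottle stand upright on the cork, and the black cutter and yellow jar were not touched; it took about 33 s of the 120 s allowed.

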